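Empty the mill jar and draw the camera boom over the tray

TASK

Tip the steel mill jar over with its red crank handle so that all five white grinding beads fall into the tray, and stand the jar upright again. Then squeeze the blue lock button on the camera boom's orange hand grip, draw the boom out over the tray until its yellow pointer is level with the red clip on the scale, and finish while still holding it there: a spring would pull it back. Leave the other things on the bench where they are.

Things in the scene. Friction and masses are not known exactly. Their poses are not given: they have to be found in the camera images.
- stand: Fixed grey tipping stand, base 340 x 190 mm; fork at the back carries the jar (arms at y = +-53 mm, up to 155 mm high), white tray in front. Origin on the bench below the middle of the jar's axle; x from tray to back column, y along the axle towards the crank, z up. Heights are above the bench.
- tray_mid (a point): Centre of the white tray's inner floor: stand x = -90 mm, y = 0, 13 mm high; axes as the stand's. Tray 240 (x) x 170 (y) mm outside, walls 5 mm, rim 58 mm high.
- jar (a joint): Tip angle of the steel jar (rad): 0 upright at a stop (its start), grows as the mouth tips towards the tray (stand -x), stop at 2.5. Beads slide out surely above 2.2. It stays where left (friction 0.12 N m). Jar 80 mm wide at the mouth, 90 mm tall, top 185 mm high; axle through its middle, along stand y, 140 mm high.
- crank_pin (a point): Middle of the red crank pin, a round bar 14 mm thick, along stand y from 73 to 123 mm (this point at y = 100 mm), turning with the jar 65 mm from the axle. At jar angle q: stand x = 65 sin(0.698 - q), height 140 + 65 cos(0.698 - q) mm. Pinch from above, fingers closing along stand x; it turns between the fingers as it is led round.
- bead0: White ceramic grinding bead, a cylinder 18 mm in diameter and 18 mm tall, about 17 g, slippery, origin at the centre of its underside. Starts in the jar.
- bead1: White ceramic grinding bead, a cylinder 18 mm in diameter and 18 mm tall, about 17 g, slippery, origin at the centre of its underside. Starts in the jar.
- bead2: White ceramic grinding bead, a cylinder 18 mm in diameter and 18 mm tall, about 17 g, slippery, origin at the centre of its underside. Starts in the jar.
- bead3: White ceramic grinding bead, a cylinder 18 mm in diameter and 18 mm tall, about 17 g, slippery, origin at the centre of its underside. Starts in the jar.
- bead4: White ceramic grinding bead, a cylinder 18 mm in diameter and 18 mm tall, about 17 g, slippery, origin at the centre of its underside. Starts in the jar.
- boom_base: Fixed stand of the camera boom: square sleeve 34 mm wide, centre 140 mm high, y = -300 to -50 mm, 10 mm scale on top. Origin on the bench below the hand grip's home place; y along the boom, the way it extends (over the tray), x across, z up. Catch bracket sticks out to x = 44 mm at y = -100 to -45 mm, up to 150 mm high.
- boom_slide (a joint): How far the boom is drawn out along boom_base y (m): 0 home, 0.2 at the stop. A spring pulls it back, 3 N at home to 5 N fully out. At home a catch blocks it after 2 mm until the lock button is squeezed in.
- boom: The sliding boom with its orange hand grip, a block 36 x 36 mm, 125 to 195 mm high. Origin at bench level below the grip's centre; axes as boom_base. The inner tube, 20 mm square, 140 mm high, runs through it along y; the camera head (60 mm wide, top 180 mm high) is centred 90 mm further along +y.
- grip_mid (a point): Point to pinch on the hand grip, 170 mm high, at x = 2 mm: midway between the fixed face (x = -18 mm) and the face of the pressed button (x = +22 mm). Moves with the boom; axes as boom_base. Pinch from above, fingers closing along boom_base x.
- lock (a joint): How far the blue lock button is pressed in (m), 0 out to 0.008. Paddle on the +x face of the hand grip, 24 mm wide (y), 146 to 190 mm high; it moves along boom_base -x, so the pinch is 48 mm wide before and 40 mm after. 4 N start it, 7.2 N hold it fully in: pinch with about 20 N. Above 0.007 the catch is free; with the boom out 20 mm or more the button has no effect.
- pointer (a point): Tip of the yellow pointer on top of the sleeve; moves with the boom, 270 mm behind the hand grip's centre (boom_base y = -270 mm at home), 160 mm high. Axes as boom_base.
- clip_mark (a point): Middle of the red clip, 10 mm wide along the scale, that marks the setting; 160 mm above the bench. Axes as boom_base. The pointer is level with it when both have the same boom_base y.
- clip (a joint): Place of the red clip on the scale (m) = the value of joint boom_slide at which the pointer is level with it; 0.08 to 0.16. It stays where it is.
- dish: Bystander: glass dish, 84 mm wide, 14 mm high, on the bench right of the jar stand; origin at the centre of its underside.
- stock_jar: Bystander: white jar, 60 mm wide, 75 mm tall; origin at the centre of its underside.
- amber: Bystander: amber bottle, 66 mm wide, 150 mm tall; origin at the centre of its underside.
- beaker: Bystander: glass beaker, 68 mm wide, 85 mm tall; origin at the centre of its underside.
- timer: Bystander: yellow timer box, 60 x 55 x 30 mm; origin at the centre of its underside.
- rack: Bystander: green tube rack, 70 x 110 x 50 mm; origin at the centre of its underside.
- spatula: Bystander: spatula 180 mm long lying on the bench; origin at its middle.

How it is judged:
By the outcome, as a careful person would: the job done as asked, in the order asked, and still so for the second after the job is handed in, while the arm keeps its last pose, push and grip.
It also fails if it takes over 58 s, if anything falls off the work surface, if the arm or the gripper's body presses on something with over 40 N, if the wrist force passes 120 N, or if a joint passes its speed limit or range.

ROBOT

A 6-joint arm with a two-finger parallel gripper is mounted at the origin on the work surface. World frame = base frame: x ahead of the robot, y to its left, z up, the work surface at z = 0. Lengths are in m, angles in rad, forces in N, time in s.
With the tool pointing down it reaches from about 0.225 to 0.875 m from the base axis. Payload 3.4 kg.
Tool frame: the origin (TCP) lies between the finger pads; the fingertips stand 11 mm ahead of it and the grasp point (between the pads) lies 8 mm behind it; z points along the fingers, y is the line along which they close (so a half turn about z gives the same grasp; the last joint's range is limited). The gripper opens to 85 mm and grips with 20 to 120 N. Pads are 22 mm wide; open, the fingers measure 114 mm over their backs; the gripper's body (76 mm by 85 mm) begins 54 mm behind the grasp point. The pads swing forward as they close: fully open they stand 13 mm farther back than shut.
Start: joints at [-1.355, 0.276, 1.505, -0, 1.361, -0.121], TCP at [0.19, -0.543, 0.242] pointing down, gripper open.
Joint ranges: [-2.89, 2.89], [-0.75, 2.08], [0.22, 2.7], [-1.18, 4.32], [0.11, 2.71], [-2.7, 2.7]. Speed limits (rad/s): [2.57, 2.57, 3.14, 3.14, 3.14, 3.14].

INTERFACE

Orientations are given as a unit quaternion [w, x, y, z].
In Python, from rig import manip, imaging gives the robot as it stands. The module is installed in compiled form; this text tells all that it offers.
- The arm moves only by the tool jog_arm, never from a script. Its argument "deltas" is one flat list of numbers, 7 for each row, row after row: the turn, a rotation vector about the world's x, y, z in degrees, then the shift along the world's x, y, z in mm, then the opening, from 0 (shut) to 1 (fully open). In form: [ax, ay, az, tx, ty, tz, gripper, ax, ay, az, tx, ty, tz, gripper, ...]. A call has 1 to 20 rows; each row is the pose to reach, as a shift and turn from the pose commanded when the call began; what a row does not reach only later rows make up. A row lasts 1/10 s, in which the tool goes at most 50 mm and 8.59 degrees, less where a joint would pass 70% of its speed; a pose out of reach is approached as far as the arm can. A call with a gripper value outside its range is refused whole. The fingers move at their own pace and stop on an object; "grip_force" is the grip in N (left out, the last holds). Time passes only in rows, so rows that repeat a pose let the fingers close. It gives the time, the measured TCP pose, the force, the opening and the grip force at its end, in the units of the state.
- manip.get_state(): the state, without advancing time (a new reading comes with each control period).
- imaging.get_image(name): name is "scene" or "side" or "wrist"; returns the picture (480x640x3 uint8, blue, green, red); there is no depth.
- imaging.calibration(name): a dict with "mtx" (3x3 intrinsics, pixels), "cam_to_world" (4x4, takes a point from camera to world coordinates). Camera axes: x right, y down, z forward; pixel columns grow to the right and rows downward; lengths in m; the calibration is good to about 2 mm. A picture is of the moment at which its call begins: read the wrist's pose just before it. calibration takes no time and is no camera call; for the wrist camera it gives the pose at the moment of the call.
- manip.sign_off(): hands the job in; it is judged then, once.
The state is a dict: "clock": time; "qpos": joint angles; "qd": joint speeds; "effort": joint torques, N m; "position": TCP position; "ee_rot": TCP orientation; "contact_force": force on the tool from outside, world axes, zero at the start; "moment": the same for the moment, N m; "width": finger opening in m; "gripper_force": force on a finger pad.
Only numpy, scipy, OpenCV 4.12 (cv2) and the standard library are available. Lean on these libraries where they do the work, as an engineer would, in place of code of your own. Each camera call takes 0.05 s, during which the arm holds its last target. There are 200 camera calls.

## Working session

There is one attempt and no reset: what is moved stays moved. The work goes in short steps, Python scripts to look and compute and a tool call to move; the robot and the scene stay as the last step left them, time stands still between calls to the robot, and variables do not carry over. Pictures are saved under pics/ and viewed, at most 10 in all, crops included, and the job is handed in when it is done.

Besides the shell and the picture viewer there is one more tool, called after ">>>" as a command line: name --argument value ..., lists and objects as JSON in quotes. jog_arm: Moves the arm, as the interface text tells. Its arguments: {"type":"object","properties":{"deltas":{"type":"array"},"grip_force":{"type":"number"}},"required":["deltas"]}

```bash
mkdir -p pics; python3 - <<'E'
from rig import manip, imaging
import cv2,json
for n in("scene","side"):
    cv2.imwrite(f"pics/{n}0.png",imaging.get_image(n)); c=imaging.calibration(n); print(c["mtx"],c["cam_to_world"])
s=manip.get_state();print(s)
E
```

```text
[[449.66013793   0.         318.26103183]
 [  0.         449.66013793 239.06728395]
 [  0.           0.           1.        ]] [[-0.03066606  0.82734453 -0.56085704  1.11407009]
 [ 0.9994984   0.02094273 -0.02375619  0.00569912]
 [-0.00790867 -0.56130422 -0.82757176  0.94555097]
 [ 0.          0.          0.          1.        ]]
[[457.50672978   0.         328.21917192]
 [  0.         457.50672978 245.12066662]
 [  0.           0.           1.        ]] [[ 0.99689532 -0.05716856  0.05414312  0.50709252]
 [-0.07504771 -0.48182264  0.87304913 -0.89129983]
 [-0.02382357 -0.87440191 -0.48461711  0.64575793]
 [ 0.          0.          0.          1.        ]]
{'clock': 0.1, 'qpos': array([-1.35498100e+00,  2.76543182e-01,  1.50597239e+00,  1.70379888e-05,
        1.36065547e+00, -1.21012147e-01]), 'qd': array([-0.00098911, -0.00027013, -0.00246687,  0.0001963 , -0.00035219,
       -0.00050528]), 'effort': array([ 2.35653890e-03, -4.17700231e+01, -2.46404368e+01, -1.08659976e-04,
        5.81558706e-03,  6.72885790e-06]), 'position': array([ 0.18993814, -0.5422806 ,  0.24153326]), 'ee_rot': array([-7.88702236e-04,  9.85851886e-01,  1.67616932e-01, -2.90742157e-05]), 'contact_force': array([ 0.68684658,  0.12343609, -0.22396265]), 'moment': array([-0.04966027, -0.01548435,  0.00505463]), 'gripper_force': 0.0, 'width': 0.08499313434928166}
```

View pics/scene0.png

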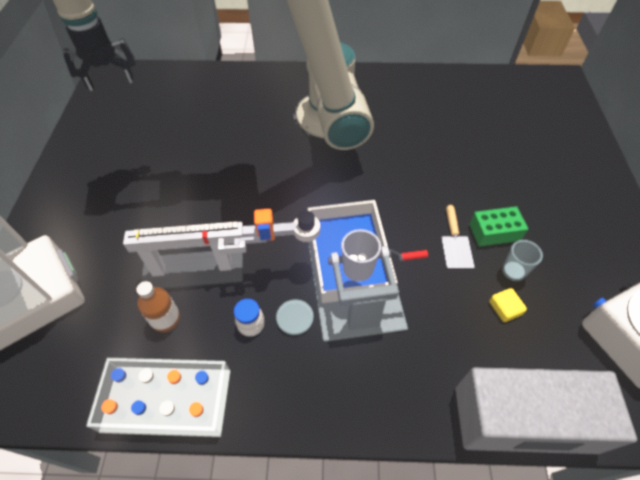

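View pics/side0.png

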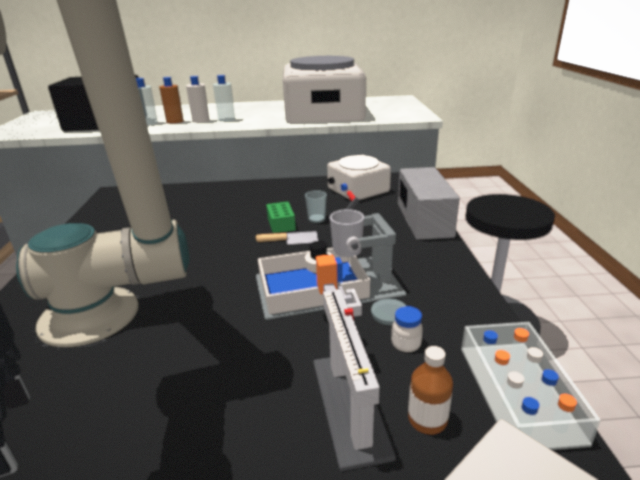

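The scene view shows the stand around (360,270), the red crank pin at (414,255), the orange grip at (264,222), the red clip at (206,237) and the yellow pointer at (137,234). I'll enlarge this area.

```bash
python3 - <<'E'
import cv2
a=cv2.imread("pics/scene0.png")
cv2.imwrite("pics/c1.png",cv2.resize(a[190:340,290:440],None,fx=4,fy=4,interpolation=cv2.INTER_CUBIC))
cv2.imwrite("pics/c2.png",cv2.resize(a[195:285,115:325],None,fx=3.8,fy=3.8,interpolation=cv2.INTER_CUBIC))
E
```

```text
(no output)
```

View pics/c1.png

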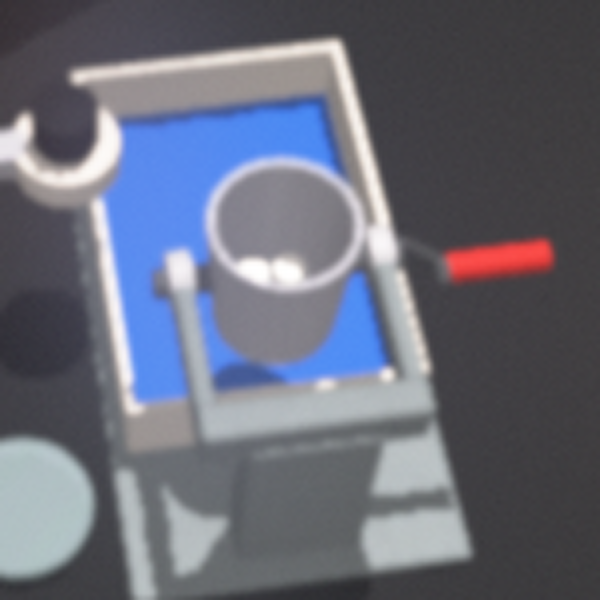

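View pics/c2.png

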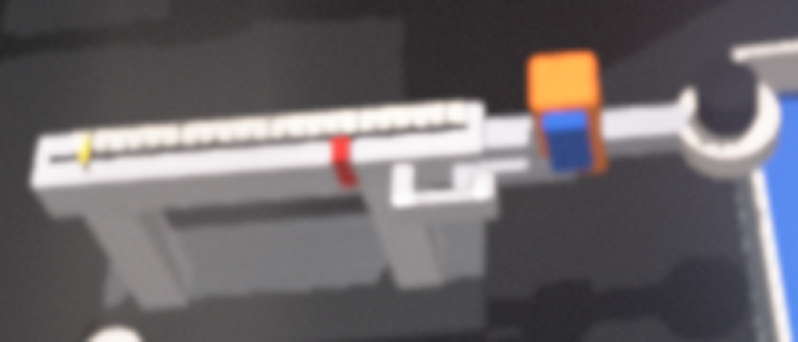

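Crop 1 (4x, origin 290,190): tray rim corners at (75,75), (340,42) and (430,370), jar mouth centre at (285,223), pin from (447,263) to (551,253). Crop 2 (3.8x, origin 115,195): sleeve corners at (38,140), (32,185), (484,102) and (484,150), grip top corners at (528,58), (597,52), (530,110) and (602,104), pointer at (84,150), clip at (342,148).

```bash
cat > h.py <<'E'
import numpy as np
from scipy.optimize import least_squares
def proj(c,P):
    T=np.linalg.inv(np.array(c["cam_to_world"])); p=(T[:3,:3]@P.T).T+T[:3,3]; p=p@np.array(c["mtx"]).T
    return p[:,:2]/p[:,2:]
def ray(c,uv,z):
    M=np.array(c["cam_to_world"]); d=M[:3,:3]@np.linalg.inv(c["mtx"])@np.array([uv[0],uv[1],1.]); return M[:3,3]+d*(z-M[2,3])/d[2]
def toW(p,L):
    L=np.array(L,float)/1000; c,s=np.cos(p[2]),np.sin(p[2])
    return np.c_[p[0]+c*L[:,0]-s*L[:,1],p[1]+s*L[:,0]+c*L[:,1],L[:,2]]
def fit(c,L,uv,p0):
    r=least_squares(lambda p:(proj(c,toW(p,L))-uv).ravel(),p0,loss="soft_l1"); print(r.x,"deg",np.degrees(r.x[2])); print((proj(c,toW(r.x,L))-uv).round(1).tolist()); return r.x
E
python3 - <<'E'
from h import *
from rig import imaging
c=imaging.calibration("scene")
u=lambda l,f,o:(np.array(l)+.5)/f-.5+o
S=fit(c,[(-210,-85,58),(-210,85,58),(30,85,58),(0,0,185),(41.8,73,189.8),(41.8,123,189.8)],u([(75,75),(340,42),(430,370),(285,223),(447,263),(551,253)],4,[290,190]),[.5,.07,.1])
B=fit(c,[(-17,-300,157),(17,-300,157),(-17,-50,157),(17,-50,157),(-18,-18,195),(-18,18,195),(18,-18,195),(18,18,195)],u([(38,140),(32,185),(484,102),(484,150),(528,58),(597,52),(530,110),(602,104)],3.8,[115,195]),[.5,-.2,.1])
print("pin",toW(S,[(41.8,100,189.8)]),"grip",toW(B,[(2,0,170)]))
for q in [(84,150),(342,148)]:
    w=ray(c,u(q,3.8,[115,195]),.16); a=B[2]; d=w[:2]-B[:2]; print(w,"by",-np.sin(a)*d[0]+np.cos(a)*d[1])
E
```

```text
[0.61035134 0.07154546 0.17503027] deg 10.028495953413724
[[-0.5, -0.7], [-0.2, -0.4], [0.2, 0.3], [0.5, -0.6], [0.6, 0.9], [-0.8, 0.2]]
[ 0.54923361 -0.13319328  0.12225224] deg 7.004537573982317
[[0.7, -0.6], [-0.1, 0.7], [-0.2, 0.3], [-0.2, 0.5], [0.8, -0.3], [-0.4, -0.0], [0.4, -0.3], [-1.1, -0.1]]
pin [[0.6340989  0.17729655 0.1898    ]] grip [[ 0.55121869 -0.13294938  0.17      ]]
[ 0.57870361 -0.40472733  0.16      ] by -0.27310126096621096
[ 0.573683   -0.25968056  0.16      ] by -0.1285247955288777
```

>>> jog_arm --deltas '[0,0,0,0,0,50,1,0,0,80.7,444,723,50,1,0,0,80.7,444,723,50,1,0,0,80.7,444,723,50,1,0,0,80.7,444,723,50,1,0,0,80.7,444,723,50,1,0,0,80.7,444,723,50,1,0,0,80.7,444,723,50,1,0,0,80.7,444,723,50,1,0,0,80.7,444,723,50,1,0,0,80.7,444,723,50,1,0,0,80.7,444,723,50,1,0,0,80.7,444,723,50,1,0,0,80.7,444,723,50,1,0,0,80.7,444,723,50,1,0,0,80.7,444,723,50,1,0,0,80.7,444,723,50,1,0,0,80.7,444,723,50,1,0,0,80.7,444,723,50,1,0,0,80.7,444,723,50,1]' --grip_force 25

```text
clock: 2.1
position: [0.6339, 0.1812, 0.2908]
ee_rot: [-0.001, 0.642, 0.767, -0.001]
contact_force: [-0.1, -0.4, -0.4]
width: 0.0855
gripper_force: 0.0
```

```bash
python3 - <<'E'
from h import *
from rig import imaging
import cv2
c=imaging.calibration("wrist"); im=imaging.get_image("wrist")
S=[.61035,.07155,.17503]
for p in proj(c,toW(S,[(41.8,73,189.8),(41.8,123,189.8),(41.8,103,189.8)])): print(p); cv2.circle(im,tuple(int(round(v)) for v in p),3,(0,255,0),1)
cv2.imwrite("pics/w1.png",im)
E
```

```text
[318.4526836  293.86267364]
[318.6207121  214.00174412]
[318.551076   247.09853427]
```

View pics/w1.png

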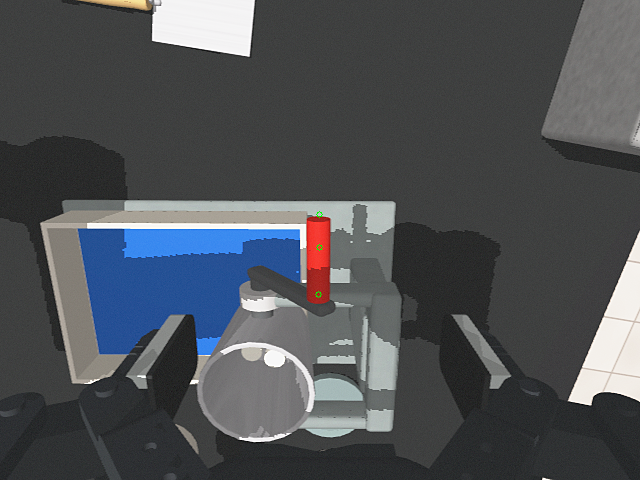

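The wrist view confirms the pin at (318,215)–(318,300), within about 1 mm of the estimate. Going down and pinching.

>>> jog_arm --deltas '[0,0,0,0,0,-40,1,0,0,0,0,0,-80,1,0,0,0,0,0,-110,1,0,0,0,0,0,-110,0,0,0,0,0,0,-110,0,0,0,0,0,0,-110,0,0,0,0,0,0,-110,0,0,0,0,0,0,-110,0,0,0,0,0,0,-110,0,0,0,0,0,0,-110,0]' --grip_force 25

```text
clock: 3.15
position: [0.6338, 0.1801, 0.1842]
ee_rot: [0.001, 0.643, 0.766, 0.0]
contact_force: [-3.4, -0.8, 6.7]
width: 0.0132
gripper_force: 24.7
```

```bash
python3 - <<'E'
import numpy as np
for q in list(np.arange(.15,2.36,.15))+[2.4]:
    dx=65*np.sin(.698-q)-41.8; dz=65*np.cos(.698-q)-49.8
    print(round(q,2),round(dx*.9847),round(dx*.1741),round(dz))
E
```

```text
0.15 -8 -1 6
0.3 -16 -3 10
0.45 -25 -4 13
0.6 -35 -6 15
0.75 -44 -8 15
0.9 -54 -10 14
1.05 -63 -11 11
1.2 -72 -13 7
1.35 -80 -14 2
1.5 -87 -15 -5
1.65 -93 -16 -12
1.8 -98 -17 -20
1.95 -102 -18 -29
2.1 -104 -18 -39
2.25 -105 -19 -49
2.4 -105 -18 -58
```

>>> jog_arm --deltas '[0,0,0,-4,-1,3,0,0,0,0,-8,-1,6,0,0,0,0,-12,-2,8,0,0,0,0,-16,-3,10,0,0,0,0,-20,-4,12,0,0,0,0,-25,-4,13,0,0,0,0,-30,-5,14,0,0,0,0,-35,-6,15,0,0,0,0,-40,-7,15,0,0,0,0,-44,-8,15,0,0,0,0,-49,-9,15,0,0,0,0,-54,-10,14,0,0,0,0,-59,-10,13,0,0,0,0,-63,-11,11,0,0,0,0,-68,-12,9,0,0,0,0,-72,-13,7,0]'

```text
clock: 4.75
position: [0.5638, 0.168, 0.1906]
ee_rot: [0.002, 0.643, 0.766, 0.003]
contact_force: [5.5, 2.2, 2.5]
width: 0.013
gripper_force: 26.9
```

>>> jog_arm --deltas '[0,0,0,-4,-1,-2,0,0,0,0,-8,-1,-5,0,0,0,0,-12,-2,-8,0,0,0,0,-15,-2,-12,0,0,0,0,-18,-3,-15,0,0,0,0,-21,-3,-19,0,0,0,0,-24,-4,-23,0,0,0,0,-26,-4,-27,0,0,0,0,-28,-5,-31,0,0,0,0,-30,-5,-36,0,0,0,0,-31,-5,-41,0,0,0,0,-32,-5,-46,0,0,0,0,-33,-6,-51,0,0,0,0,-33,-6,-56,0,0,0,0,-33,-5,-61,0,0,0,0,-33,-5,-65,0,0,0,0,-33,-5,-65,0,0,0,0,-33,-5,-65,0,0,0,0,-33,-5,-65,0,0,0,0,-33,-5,-65,0]'

```text
clock: 6.75
position: [0.5286, 0.1618, 0.1234]
ee_rot: [-0.0, 0.643, 0.766, -0.001]
contact_force: [4.4, -1.7, -0.9]
width: 0.013
gripper_force: 30.4
```

```bash
python3 - <<'E'
from rig import imaging
import cv2
im=imaging.get_image("scene")[180:330,270:440]; im2=imaging.get_image("side")[200:330,230:420]
cv2.imwrite("pics/t1.png",cv2.hconcat([cv2.resize(im,(400,353)),cv2.resize(im2,(400,353))]))
E
```

```text
(no output)
```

View pics/t1.png

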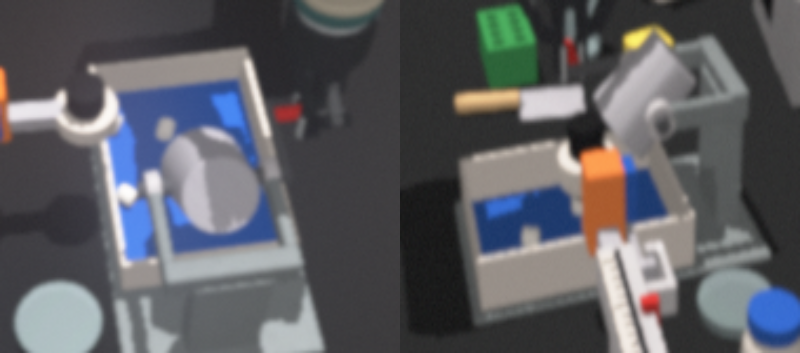

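>>> jog_arm --deltas '[0,0,0,0,-1,9,0,0,0,0,1,0,19,0,0,0,0,3,0,29,0,0,0,0,7,1,38,0,0,0,0,12,2,46,0,0,0,0,18,3,53,0,0,0,0,25,4,60,0,0,0,0,33,5,65,0,0,0,0,42,7,69,0,0,0,0,51,8,72,0,0,0,0,61,10,73,0,0,0,0,70,12,73,0,0,0,0,80,14,71,0,0,0,0,89,15,68,0,0,0,0,97,17,64,0,0,0,0,105,18,58,0,0,0,0,107,19,57,0,0,0,0,107,19,57,0,0,0,0,107,19,57,0]'

```text
clock: 8.75
position: [0.6338, 0.1806, 0.181]
ee_rot: [-0.002, 0.643, 0.766, -0.002]
contact_force: [-9.1, -2.8, 6.5]
width: 0.0133
gripper_force: 28.0
```

>>> jog_arm --deltas '[0,0,0,0,0,0,1,0,0,0,-2,0,0,1,0,0,0,-2,0,0,1,0,0,0,-2,0,0,1,0,0,0,-2,0,0,1,0,0,0,-2,0,40,1,0,0,0,-2,0,80,1,0,0,0,-2,0,120,1,0,0,-3,-85,-314,120,1,0,0,-3,-85,-314,120,1,0,0,-3,-85,-314,120,1,0,0,-3,-85,-314,120,1,0,0,-3,-85,-314,120,1,0,0,-3,-85,-314,120,1,0,0,-3,-85,-314,120,1,0,0,-3,-85,-314,120,1,0,0,-3,-85,-314,120,1,0,0,-3,-85,-314,120,1]'

```text
clock: 10.55
position: [0.5514, -0.1317, 0.3013]
ee_rot: [-0.0, 0.662, 0.749, 0.0]
contact_force: [0.6, -0.1, 0.2]
width: 0.085
gripper_force: 0.0
```

```bash
python3 - <<'E'
from h import *
from rig import imaging
import cv2
c=imaging.calibration("wrist"); w=imaging.get_image("wrist")
B=[.54923,-.13319,.12225]
for p in proj(c,toW(B,[(-18,-18,195),(18,18,195),(-18,18,195),(18,-18,195)])): print(p); cv2.circle(w,tuple(int(round(v)) for v in p),3,(0,255,0),1)
np.save("wc.npy",c,allow_pickle=True)
im=imaging.get_image("scene")[180:330,270:440]
cv2.imwrite("pics/t2.png",cv2.hconcat([cv2.resize(w,(470,353)),cv2.resize(im,(330,353))]))
cv2.imwrite("pics/w2.png",w)
E
```

```text
[285.56642121 272.98680178]
[345.39645802 215.94825198]
[284.2268694  215.91920388]
[344.20733794 272.99640755]
```

View pics/t2.png

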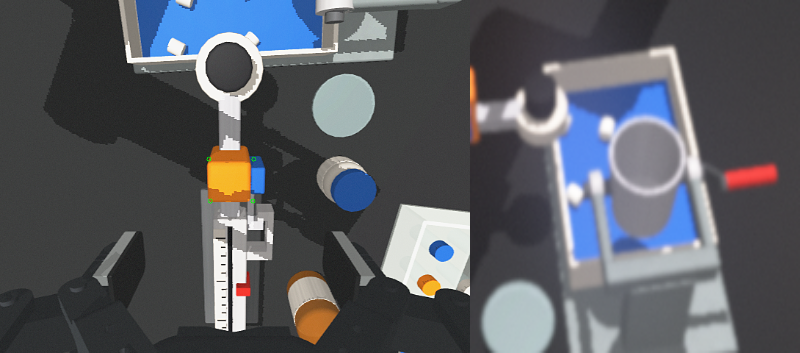

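Jar upright and empty in the scene view, beads in the tray. In the wrist view the grip is at (230,180) and the red clip at (243,285) of the left panel. I'll measure the clip against the grip by colour.

```bash
python3 - <<'E'
from h import *
import cv2
c=np.load("wc.npy",allow_pickle=True).item(); hsv=cv2.cvtColor(cv2.imread("pics/w2.png"),cv2.COLOR_BGR2HSV).astype(int)
B=[.54923,-.13319,.12225]; a=B[2]
def by(m,z):
    o=[]
    for y,x in zip(*np.nonzero(m)):
        d=ray(c,(x,y),z)[:2]-B[:2]; o.append((-np.sin(a)*d[0]+np.cos(a)*d[1],np.cos(a)*d[0]+np.sin(a)*d[1]))
    return np.array(o)*1000
H,Sa,V=hsv[...,0],hsv[...,1],hsv[...,2]
red=((H<6)|(H>174))&(Sa>150)&(V>80); red[:330]=0; red[:,:300]=0; red[:,360:]=0
r=by(red,.16); print("clip",len(r),np.percentile(r,[1,25,50,75,99],axis=0).round(1).tolist())
o=(H>8)&(H<25)&(Sa>150)&(V>205); o[:200]=0;o[300:]=0;o[:,:270]=0;o[:,360:]=0
r=by(o,.195); print("grip top",len(r),np.percentile(r,[1,50,99],axis=0).round(1).tolist())
E
```

```text
clip 380 [[-139.7, 5.2], [-135.1, 9.1], [-130.5, 13.7], [-126.0, 16.7], [-110.8, 19.2]]
grip top 2400 [[-12.1, -19.0], [3.8, -1.7], [16.1, 15.0]]
```

>>> jog_arm --deltas '[0,0,0,0,0,-50,1,0,0,0,0,-1,-100,1,0,0,0,0,-1,-139,1,0,0,0,0,-1,-139,0,0,0,0,0,-1,-139,0,0,0,0,0,-1,-139,0,0,0,0,0,-1,-139,0,0,0,0,0,-1,-139,0,0,0,0,0,-1,-139,0,0,0,0,0,-1,-139,0]' --grip_force 25

```text
clock: 11.65
position: [0.5493, -0.1343, 0.1659]
ee_rot: [0.0, 0.662, 0.749, -0.001]
contact_force: [-8.5, -0.3, 6.3]
width: 0.0386
gripper_force: 26.5
```

>>> jog_arm --deltas '[0,0,0,-2,0,0,0,0,0,0,-2,5,0,0,0,0,0,-3,12,0,0,0,0,0,-5,25,0,0,0,0,0,-6,37,0,0,0,0,0,-8,50,0,0,0,0,0,-10,62,0,0,0,0,0,-11,74,0,0,0,0,0,-13,87,0,0,0,0,0,-14,99,0,0,0,0,0,-16,112,0,0,0,0,0,-17,120,0,0,0,0,0,-18,129,0,0,0,0,0,-18,129,0,0,0,0,0,-18,129,0,0,0,0,0,-18,129,0,0]' --grip_force 30

```text
clock: 13.25
position: [0.5333, -0.0063, 0.166]
ee_rot: [0.002, 0.662, 0.749, -0.001]
contact_force: [-6.0, -4.9, 7.1]
width: 0.0379
gripper_force: 32.3
```

```bash
python3 - <<'E'
from rig import imaging
import cv2
im=imaging.get_image("scene"); s=imaging.get_image("side"); cv2.imwrite("pics/s3.png",im); cv2.imwrite("pics/sd3.png",s)
a=cv2.resize(im[215:265,115:315],(800,200),interpolation=cv2.INTER_CUBIC); b=cv2.resize(s[270:400,290:420],(390,390),interpolation=cv2.INTER_CUBIC)
d=cv2.resize(im[170:300,270:400],(390,390),interpolation=cv2.INTER_CUBIC)
e=cv2.copyMakeBorder(cv2.hconcat([b,d]),0,0,0,20,cv2.BORDER_CONSTANT)
cv2.imwrite("pics/v3.png",cv2.vconcat([a,e]))
E
```

```text
(no output)
```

View pics/v3.png

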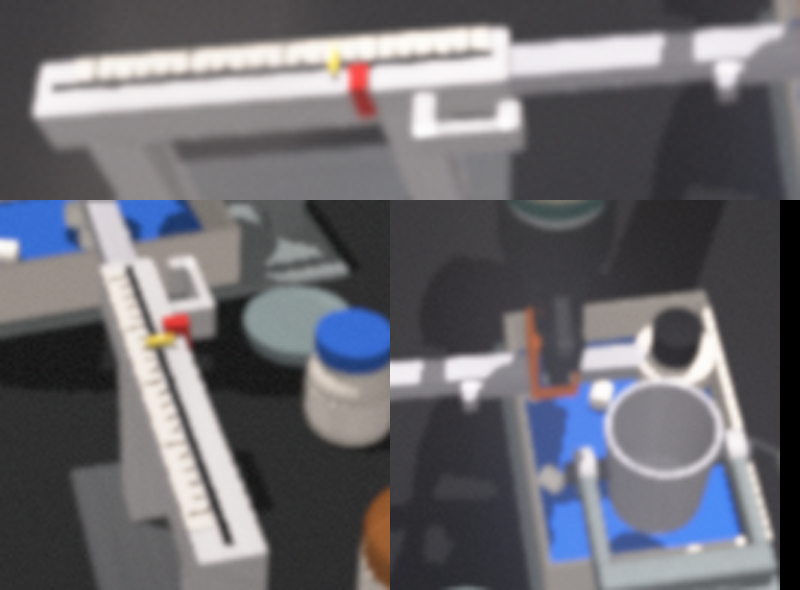

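Pointer at (334,63), clip top centre at (359,76) in the upper (scene) panel; in the left (side) panel pointer at (160,341), clip top at (177,323).

```bash
python3 - <<'E'
from h import *
from rig import imaging
import cv2
B=[.54923,-.13319,.12225]; a=B[2]
def b(n,uv,z):
    d=ray(imaging.calibration(n),uv,z)[:2]-B[:2]; return (np.array([np.cos(a)*d[0]+np.sin(a)*d[1],-np.sin(a)*d[0]+np.cos(a)*d[1]])*1000).round(1)
for q in [(334,63),(359,76)]: print(b("scene",(np.array(q)+.5)/4-.5+[115,215],.16))
for q in [(160,341),(177,323)]: print(b("side",(np.array(q)+.5-[0,200])/3-.5+[290,270],.16))
# colour centroids
for n,f in(("scene","s3"),("side","sd3")):
    im=cv2.imread(f"pics/{f}.png"); h=cv2.cvtColor(im,cv2.COLOR_BGR2HSV).astype(int); H,S,V=h[...,0],h[...,1],h[...,2]
    box=np.zeros(H.shape,bool)
    box[(slice(215,265),slice(180,230)) if n=="scene" else (slice(300,335),slice(335,360))]=1
    for k,m in(("yel",(H>20)&(H<34)&(S>110)),("red",((H<8)|(H>172))&(S>140)&(V>(150 if n=="scene" else 150)))):
        ys,xs=np.nonzero(m&box)
        if len(xs): print(n,k,len(xs),xs.mean(),ys.mean(),b(n,(xs.mean(),ys.mean()),.16))
E
```

```text
[  -1.  -142.9]
[   8.9 -129.1]
[   1.4 -138.4]
[  14.8 -124.2]
scene yel 6 198.16666666666666 230.83333333333334 [   0.3 -142.7]
scene red 24 204.125 234.25 [  10.5 -129.5]
side yel 24 342.5416666666667 316.5 [   0.8 -137.7]
side red 32 348.34375 310.875 [  14.1 -124.7]
```

>>> jog_arm --deltas '[0,0,0,-1,7,0,0,0,0,0,-1.6,13,0,0,0,0,0,-1.6,13,0,0,0,0,0,-1.6,13,0,0,0,0,0,-1.6,13,0,0]'

```text
clock: 13.85
position: [0.5317, 0.0066, 0.166]
ee_rot: [0.002, 0.662, 0.749, -0.001]
contact_force: [-5.3, -4.0, 8.1]
width: 0.0379
gripper_force: 32.3
```

```bash
python3 - <<'E'
from h import *
from rig import imaging
import cv2
B=[.54923,-.13319,.12225]
im=imaging.get_image("scene"); s=imaging.get_image("side")
def dr(n,img,x0,y0,w,f):
    o=cv2.resize(img[y0:y0+w,x0:x0+w],None,fx=f,fy=f,interpolation=cv2.INTER_CUBIC)
    for y in (-140,-130,-120):   # perpendicular lines across scale
        p=((proj(imaging.calibration(n),toW(B,[(-17,y,158),(17,y,158)]))-[x0,y0]+.5)*f).astype(int)
        cv2.line(o,tuple(map(int,p[0])),tuple(map(int,p[1])),(0,255,0),1)
    return o
cv2.imwrite("pics/v4.png",cv2.hconcat([dr("scene",im,185,212,40,10),dr("side",s,328,292,40,10)]))
E
```

```text
(no output)
```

View pics/v4.png

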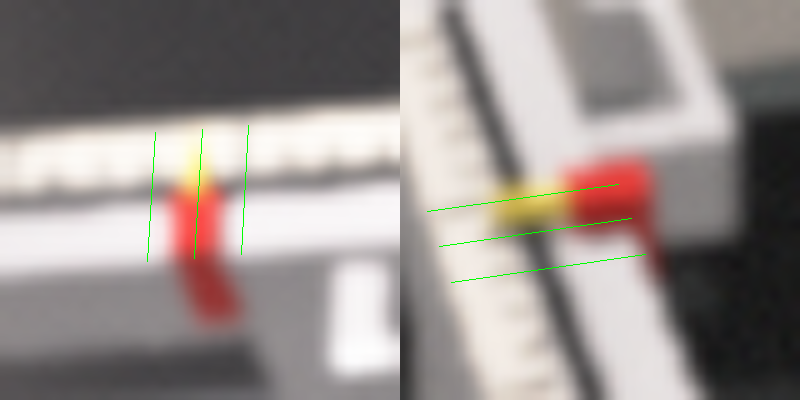

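Scene panel: the pointer tip (198,165) lines up with the clip centre (197,225) along the scale's cross line; the side panel agrees within about 1 mm. One last check on the beads.

```bash
python3 - <<'E'
from rig import imaging
import cv2
w=imaging.get_image("wrist"); s=imaging.get_image("side")[215:325,240:420]; c=imaging.get_image("scene")[185:325,280:420]
cv2.imwrite("pics/v5.png",cv2.vconcat([cv2.resize(w[:330],(640,330)),cv2.hconcat([cv2.resize(s,(380,260)),cv2.resize(c,(260,260))])]))
E
```

```text
(no output)
```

View pics/v5.png

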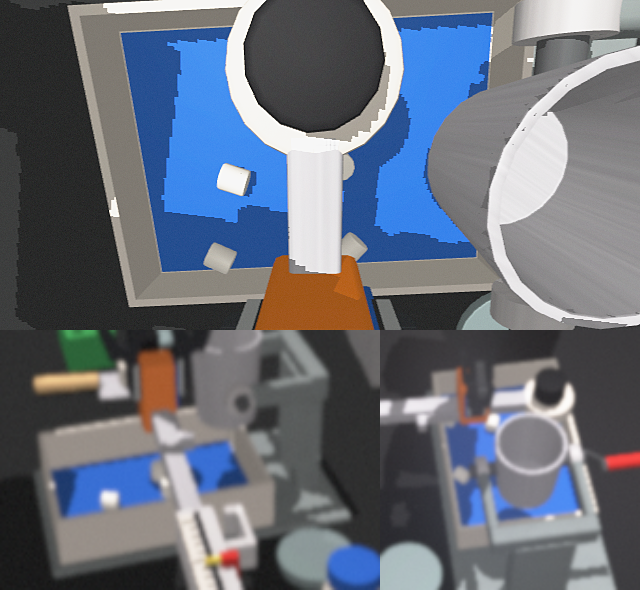

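Four beads are visible in the tray, at (234,180), (220,258), (347,167) and (352,247). The visible part of the jar is empty, and the fifth bead is probably hidden under the camera head. The boom is still held at the clip.

```bash
python3 -c "
from rig import manip
print(manip.sign_off())"
```

```text
the job is handed in; nothing more can be done
None
```

I handed the job in at about 14 s of the 58 s: jar tipped and stood upright again, and the boom held with its pointer level with the red clip to about 1 mm; I saw four beads in the tray and none in the visible part of the jar, but never saw the fifth.

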